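# Fit the rotary handle to a switch and hold it home

## Task

Take the yellow dust cap off the switch's metal coupling and leave it in the yellow tray. Then lift the red-gripped rotary handle out of its blue stand, turn it until its cross-splined stem meshes with the coupling's slot, push it fully home against the spring so that its yellow flange sits flat on the coupling, and finish still gripping it and pressing it home (do not let go). Leave the screwdriver, wrench and black contactor where they are.

Things in the scene. Friction and masses are not known exactly. Their poses are not given: they have to be found in the camera images.
- coupling: fixed aluminium coupling on the black switch, never turns: eight-sided collar 40 mm across, 40 mm tall, underside 58 mm above the table. Origin at centre of underside, z up. In its top a cross-shaped slot: two crossed slots along its own x and y axes, each 22.4 mm long, 8.4 mm wide, 34 mm deep. Its yaw differs each time; the cross repeats every quarter turn
- coupling_mouth (a point): centre of the coupling's mouth, level with the collar's top face, axes as the coupling
- plunger (a joint): orange sprung plunger, 8 mm across, in the middle of the slot: metres pushed down. 0 at rest, its top 16 mm below the mouth; the stem's tip pushes it; 0.012 with the handle fully home. Spring 5 N at rest, 8 N at home: it lifts the handle if nobody presses
- cap: loose yellow dust cap on the coupling, 30 g, 54 mm across, 40 mm tall. Origin at the centre of its underside (skirt's lower edge), z up. Skirt 8 mm deep round the collar with 2 mm play (lift straight up), disc 4 mm, then a round knob 20 mm in diameter from 12 to 40 mm above the origin, to grip
- handle: loose rotary handle, about 110 g, hanging stem down in the stand. Origin at centre of the yellow flange's underside, z up. Flange 48 mm across, 6 mm thick; red grip bar above it 56 mm long (x), 18 mm wide (y), from 6 to 42 mm above the origin
- stem_tip (a point): centre of the end of the handle's steel stem, 28 mm below the flange's underside, axes as the handle. Stem: two crossed ribs along x and y, each 20 mm across and 6 mm thick, last 4 mm slightly smaller. Meshes with the slot at any quarter turn, about 1.2 mm play to each side, 0.1 rad in yaw
- stand: fixed blue block 85 x 85 mm, 45 mm tall, origin at the centre of its underside; square hole 28 mm wide, 38 mm deep in its top holds the handle's stem loosely, the flange resting on the top
- tray_in (a point): centre of the inner floor of the fixed yellow tray, axes along its sides; tray 140 x 140 mm outside, 30 mm tall, walls 4 mm
- screwdriver: bystander: loose orange screwdriver 180 mm long lying on the table; origin at its middle, underneath
- wrench: bystander: loose steel wrench 170 mm long lying on the table; origin at its middle, underneath
- contactor: bystander: loose black contactor with a blue top, 58 x 45 mm, 66 mm tall, on the table; origin at the centre of its underside
Mind the look-alikes: they are no part of the job. Leave any green look-alike of the handle alone.

How it is judged:
By the outcome, as a careful person would: the job done as asked, in the order asked, and still so for the second after the job is handed in, while the arm keeps its last pose, push and grip.
It also fails if it takes over 61 s, if anything falls off the work surface, if the arm or the gripper's body presses on something with over 40 N, if the wrist force passes 120 N, or if a joint passes its speed limit or range.

## Robot

A 7-joint arm with a two-finger parallel gripper is mounted at the origin on the work surface. World frame = base frame: x ahead of the robot, y to its left, z up, the work surface at z = 0. Lengths are in m, angles in rad, forces in N, time in s.
With the tool pointing down it reaches from about 0.4 to 0.85 m from the base axis. Payload 4.5 kg.
Tool frame: the origin (TCP) lies at the very end of the fingers, on their centre line; the grasp point (between the pads) lies grip_point_offset behind it (grip_point_offset is the distance from the TCP to the grasp point, in m); z points along the fingers, y is the line along which they close (so a half turn about z gives the same grasp; the last joint's range is limited). The gripper opens to 88 mm and grips with 3 to 60 N. Pads are 18 mm wide; open, the fingers measure 123 mm over their backs; the gripper's body (75 mm by 187 mm) begins 45 mm behind the grasp point.
Start: joints at [1.208, 0.689, -0.195, 1.565, 0.157, 0.902, -0.215], TCP at [0.242, -0.576, 0.239] pointing down, gripper open.
Joint ranges: [-3.01, 3.01], [-0.46, 2.08], [-1.47, 1.51], [0.13, 2.56], [-1, 4.14], [0.04, 2.09], [-2.66, 2.66]. Speed limits (rad/s): [2.57, 2.57, 3.14, 3.14, 3.14, 3.14, 3.14].

## Interface

Orientations are given as a unit quaternion [w, x, y, z].
In Python, from rig import * gives the robot as it stands. The module is installed in compiled form; this text tells all that it offers.
- The arm moves only by the tool drive_tool, never from a script. Its argument "steps" is a list of rows, each an object of numbers: "x", "y", "z": the shift along the tool's x, y, z in cm; "turn": the turn about the tool's z in rad; "grip": the closure in counts, from 0 (fully open) to 255 (shut). A call has exactly 10 rows; each row shifts and turns the commanded pose from where the row before left it, along the tool's axes as they then stand; what a row does not reach is not made up. A row lasts 1/10 s, in which the tool goes at most 50 mm and 8.59 degrees, less where a joint would pass 70% of its speed; a pose out of reach is approached as far as the arm can. A call is refused whole if a number of a shift passes 5 or a number of a turn 0.15, either way. A call with a gripper value outside its range is refused whole. The fingers move at their own pace and stop on an object; "force" is the grip in N (left out, the last holds). Time passes only in rows, so rows that do not move let the fingers close, or fill a call up. It gives the time, the measured TCP pose, the force, the opening and the grip force at its end, in the units of the state.
- observe(): the state, without advancing time (a new reading comes with each control period).
- snapshot(name): name is "scene" or "side" or "wrist"; returns (picture, depth): 400x640x3 uint8, red, green, blue; 400x640 float32, m along the optical axis (not along the pixel's ray), 0 where there is no reading.
- camera_info(name): a dict with "fx", "fy", "cx", "cy" (pixels), "eye" and "orientation" of the camera in the world. Camera axes: x right, y down, z forward; pixel columns grow to the right and rows downward; lengths in m; the calibration is good to about 2 mm. The wrist camera is an equidistant fisheye: a pixel r from the principal point sees the ray r / f radians off the axis. A picture is of the moment at which its call begins: read the wrist's pose just before it. camera_info takes no time and is no camera call; for the wrist camera it gives the pose at the moment of the call.
- hand_in(): hands the job in; it is judged then, once.
Trained networks look in the newest picture that a camera, given by its name, has taken for a name from the list of things; names that differ only in an ending like _2 or _b are one class to them, and where a whole thing is asked for, a point or a joint stands for the part that bears it (a point fixed in the world has none). Each returns a list of dicts, best first, with "score" (0 to 1); they miss things now and then, are a little off and sometimes report something else, mostly with a low value. They report only what shows in the picture. A call takes as long as a camera call. They do not tell look-alikes from the thing itself.
- boxes_of(camera, label): "box" ([centre column, centre row, width, height] in pixels, round what is visible of it).
- place_of(camera, label): "centre" ([column, row] in pixels: a listed point, or the origin of a listed thing).
The state is a dict: "time": time; "joint_pos": joint angles; "dq": joint speeds; "joint_efforts": joint torques, N m; "eef_pos": TCP position; "eef_rot": TCP orientation; "contact_force": force on the tool from outside, world axes, zero at the start; "ft_torque": the same for the moment, N m; "finger_gap": opening from 0.0 (shut) to 1.0 (fully open); "finger_force": force on a finger pad.
Only numpy, scipy, OpenCV 4.12 (cv2) and the standard library are available. Lean on these libraries where they do the work, as an engineer would, in place of code of your own. Each camera call takes 0.05 s, during which the arm holds its last target. There are 200 camera calls.

## Working session

There is one attempt and no reset: what is moved stays moved. The work goes in short steps, Python scripts to look and compute and a tool call to move; the robot and the scene stay as the last step left them, time stands still between calls to the robot, and variables do not carry over. Pictures are saved under pics/ and viewed, at most 10 in all, crops included, and the job is handed in when it is done.

Besides the shell and the picture viewer there is one more tool, called after ">>>" as a command line: name --argument value ..., lists and objects as JSON in quotes. drive_tool: Moves the arm, as the interface text tells. Its arguments: {"type":"object","properties":{"steps":{"type":"array"},"force":{"type":"number"}},"required":["steps"]}

```bash
mkdir -p pics
cat > h.py <<'E'
from rig import *
import numpy as np, cv2
from scipy.spatial.transform import Rotation as R
def rot(q): return R.from_quat([q[1],q[2],q[3],q[0]]).as_matrix()
def ray(ci,u,v,fish=False):
    x=(u-ci['cx'])/ci['fx']; y=(v-ci['cy'])/ci['fy']
    if fish:
        t=np.hypot(x,y); s=np.sin(t)/t if t>1e-9 else 1
        return np.array([x*s,y*s,np.cos(t)])
    return np.array([x,y,1.0])
def onplane(ci,u,v,z,fish=False):
    d=rot(ci['orientation'])@ray(ci,u,v,fish); e=np.array(ci['eye'])
    return e+d*(z-e[2])/d[2]
def cloud(ci,dep,fish=False):
    vv,uu=np.mgrid[0:400,0:640]
    x=(uu-ci['cx'])/ci['fx']; y=(vv-ci['cy'])/ci['fy']
    if fish:
        t=np.hypot(x,y)+1e-9; k=np.tan(t)/t; x=x*k;y=y*k
    P=np.stack([x*dep,y*dep,dep],-1)
    return P@rot(ci['orientation']).T+np.array(ci['eye'])
E
python3 - <<'E'
from h import *
s=observe()
print({k:np.round(v,3).tolist() for k,v in s.items()})
ims=[]
for c in ['scene','side','wrist']:
    ci=camera_info(c); im,d=snapshot(c); cv2.imwrite(f'pics/{c}0.png',im[:,:,::-1]); np.savez(f'pics/{c}0.npz',im=im,d=d)
    print(c,ci)
    if c=='wrist': continue
    P=cloud(ci,d)
    for l in ['coupling_mouth','cap','handle','stand','tray_in','screwdriver','wrench','contactor']:
        for r in place_of(c,l)[:3]:
            u,v=r['centre']; print(l,round(r['score'],2),np.round([u,v]),'depth pt',np.round(P[int(np.clip(v,0,399)),int(np.clip(u,0,639))],3))
E
```

```text
{'time': 0.0, 'joint_pos': [1.208, 0.69, -0.195, 1.566, 0.157, 0.902, -0.215], 'dq': [0.001, 0.0, 0.001, 0.002, 0.002, 0.002, 0.001], 'joint_efforts': [-0.0, -52.757, -1.268, -15.343, -0.053, 0.006, 0.0], 'eef_pos': [0.241, -0.576, 0.238], 'eef_rot': [-0.001, 0.98, 0.197, -0.0], 'contact_force': [-0.234, -0.277, 0.314], 'ft_torque': [-0.036, -0.058, 0.046], 'finger_force': 0.0, 'finger_gap': 1.003}
scene {'fx': 498.05497038356725, 'fy': 498.05497038356725, 'cx': 316.34565989223086, 'cy': 199.86546193145105, 'eye': array([1.27627514, 0.40350706, 0.87374774]), 'orientation': array([-0.19247182,  0.4896349 ,  0.78427548, -0.32882248])}
coupling_mouth 0.59 [304. 195.] depth pt [0.593 0.012 0.101]
cap 0.81 [301. 196.] depth pt [0.605 0.011 0.104]
handle 0.9 [480. 246.] depth pt [0.517 0.395 0.041]
handle 0.89 [411. 263.] depth pt [0.622 0.277 0.039]
handle 0.84 [431. 222.] depth pt [0.524 0.285 0.072]
stand 0.8 [428. 234.] depth pt [0.537 0.288 0.045]
stand 0.23 [253. 274.] depth pt [ 0.77  -0.021  0.002]
tray_in 0.75 [204. 182.] depth pt [ 0.575 -0.293  0.003]
screwdriver 0.91 [250. 276.
[... 755 characters left out ...]
43]
tray_in 0.95 [410. 194.] depth pt [ 0.572 -0.284  0.005]
tray_in 0.28 [265. 325.] depth pt [0.464 0.292 0.045]
screwdriver 0.68 [333. 206.] depth pt [0.577 0.018 0.102]
screwdriver 0.53 [290. 196.] depth pt [ 0.778 -0.024  0.008]
screwdriver 0.21 [260. 319.] depth pt [0.477 0.293 0.047]
wrench 0.76 [361. 170.] depth pt [ 0.752 -0.28   0.001]
wrench 0.54 [290. 198.] depth pt [ 0.777 -0.026  0.004]
contactor 0.82 [202. 256.] depth pt [0.716 0.274 0.02 ]
wrist {'fx': 309.70691628693146, 'fy': 309.70691628693146, 'cx': 317.3925430426698, 'cy': 200.55899741188009, 'eye': array([ 0.30380209, -0.55076558,  0.38562133]), 'orientation': array([ 0.11127436,  0.82503715, -0.54913086, -0.07339626])}
```

View pics/scene0.png

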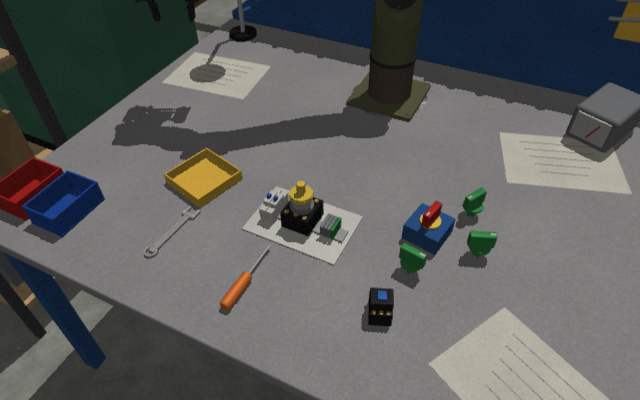

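View pics/side0.png

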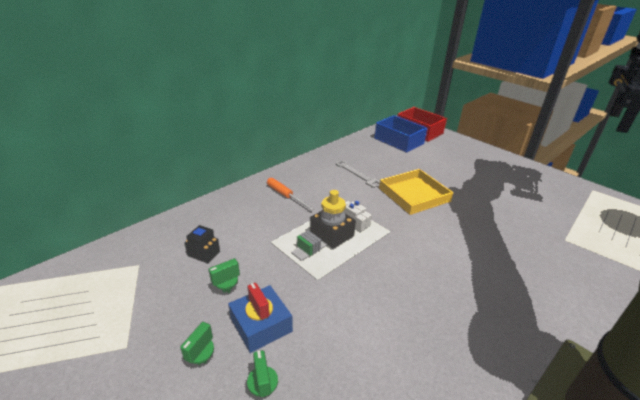

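The scene picture shows the yellow cap at (301,195), the tray at (204,178) and the red-gripped handle in the blue stand at (431,218). Three green look-alikes stand at (474,202), (481,242) and (412,260). Only the one at (431,218) is red, has a yellow flange and sits in the blue stand, so it is the handle I want. The side view has it at (258,300). I'll measure it and confirm it in a crop.

Run:
```python
from h import *
for c in ['scene','side']:
    z=np.load(f'pics/{c}0.npz'); im=z['im'];P=cloud(camera_info(c),z['d']); hsv=cv2.cvtColor(im,cv2.COLOR_RGB2HSV)
    H,S,V=[hsv[...,i].astype(int) for i in range(3)]
    ok=(z['d']>0)
    def box(m,x0,x1,y0,y1,z0,z1): return m&ok&(P[...,0]>x0)&(P[...,0]<x1)&(P[...,1]>y0)&(P[...,1]<y1)&(P[...,2]>z0)&(P[...,2]<z1)
    yel=(H>18)&(H<34)&(S>110); red=((H<8)|(H>172))&(S>120); blue=(H>100)&(H<130)&(S>110); grn=(H>45)&(H<90)&(S>100)
    def st(n,m):
        q=P[m]
        if len(q)<4: print(c,n,len(q));return
        r=cv2.minAreaRect(q[:,:2].astype(np.float32)*1000)
        print(c,n,len(q),'med',np.round(np.median(q,0),3),'z',np.round(np.percentile(q[:,2],[5,95]),3),'rect',np.round(r[0],1),np.round(r[1],1),round(r[2],1))
    st('knobtop',box(yel,.5,.7,-.08,.08,.126,.14))
    st('knob',box(yel,.5,.7,-.08,.08,.108,.14))
    st('disc',box(yel,.5,.7,-.08,.08,.09,.105))
    st('red all',box(red,.4,.65,.2,.38,.05,.12))
    st('red top',box(red,.4,.65,.2,.38,.083,.095))
    st('flange',box(yel,.4,.65,.2,.38,.04,.065))
    st('stand top',box(blue,.4,.65,.2,.38,.040,.052))
    st('tray rim',box(yel,.45,.7,-.42,-.15,.024,.04))
    st('tray floor',box(yel,.45,.7,-.42,-.15,-.005,.008))
    n,lab=cv2.connectedComponents(box(grn,.2,.8,.2,.5,.0,.2).astype(np.uint8))
    for i in range(1,n):
        if (lab==i).sum()>30: st('green',lab==i)
    if c=='scene': a=cv2.resize(im[180:280,380:510],None,fx=6,fy=6,interpolation=2)[:600,:780]
cv2.imwrite('pics/crop1.png',a[:,:,::-1])
```

```text
scene knobtop 53 med [0.594 0.006 0.13 ] z [0.127 0.132] rect [592.8   5.9] [18.8 17.7] 20.9
scene knob 104 med [0.597 0.008 0.126] z [0.109 0.132] rect [592.4   6.3] [19.1 18.1] 1.1
scene disc 285 med [0.601 0.013 0.102] z [0.094 0.104] rect [594.1   6.3] [50.1 51.4] 27.4
scene red all 275 med [0.51  0.282 0.084] z [0.059 0.089] rect [501.5 280.7] [18.5 57.5] 76.1
scene red top 142 med [0.501 0.282 0.087] z [0.084 0.09 ] rect [500.5 281.1] [16.7 55. ] 77.5
scene flange 108 med [0.506 0.293 0.051] z [0.047 0.054] rect [506.8 282.1] [37.6 44.3] 14.8
scene stand top 724 med [0.516 0.284 0.045] z [0.042 0.048] rect [501.5 279.3] [85.5 87.3] 79.3
scene tray rim 459 med [ 0.577 -0.294  0.029] z [0.025 0.033] rect [ 568.8 -292.8] [147. 142.] 73.7
scene tray floor 1461 med [ 0.564 -0.301  0.005] z [0.001 0.007] rect [ 556.4 -307.7] [178.1 160.2] 73.9
scene green 404 med [0.403 0.356 0.053] z [0.012 0.071] rect [399.6 354.5] [38.2 54.9] 39.0
scene green 528 med [0.517 0.397 0.052] z [0.03  0.071] rect [517.8 398.6] [30.6 55.5] 18.7
scene green 544 med [0.622 0.278 0.053] z [0.032 0.072] rect
[... 454 characters left out ...]
rect [494.7 282.4] [17.  53.3] 76.9
side flange 175 med [0.494 0.295 0.051] z [0.049 0.053] rect [491.6 284.8] [44.  38.9] 53.8
side stand top 1186 med [0.48  0.294 0.045] z [0.043 0.046] rect [496.  280.9] [84.4 85.8] 79.4
side tray rim 381 med [ 0.552 -0.287  0.028] z [0.024 0.031] rect [ 564.4 -290.9] [144.1 142.1] 74.0
side tray floor 985 med [ 0.569 -0.305  0.004] z [0.002 0.007] rect [ 558.9 -311.2] [182.1 141.3] 73.8
side green 608 med [0.603 0.281 0.053] z [0.032 0.07 ] rect [602.4 281.2] [53.4 30. ] 81.4
side green 843 med [0.497 0.397 0.055] z [0.033 0.07 ] rect [497.2 395.2] [30.1 55. ] 21.2
side green 806 med [0.384 0.36  0.057] z [0.033 0.071] rect [390.4 355.2] [45.9 49.2] 22.8
```

View pics/crop1.png

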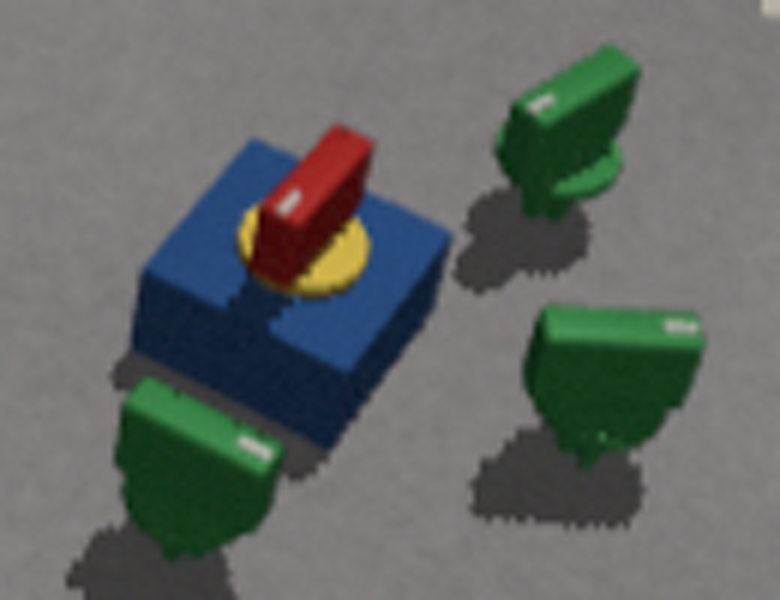

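The crop confirms it: the red bar with the yellow flange sits in the blue stand, and the three green look-alikes stand on the table around it. The cap is at about (0.590, 0.006) and I'll move over it now.

>>> drive_tool --steps '[{"x": 2, "y": -1.5}, {"x": 3.6, "y": -2.7}, {"x": 3.6, "y": -2.7}, {"x": 3.6, "y": -2.7}, {"x": 3.6, "y": -2.7}, {"x": 3.6, "y": -2.7}, {"x": 3.6, "y": -2.7}, {"x": 3.6, "y": -2.7}, {"x": 3.6, "y": -2.7}, {"x": 3.6, "y": -2.7}]' --force 15

```text
$.steps[0]: bad value
```

>>> drive_tool --steps '[{"x": 3.6, "y": -2.7}, {"x": 3.6, "y": -2.7}, {"x": 3.6, "y": -2.7}, {"x": 3.6, "y": -2.6}, {"x": 3.0, "y": -2.0}, {"x": 2.8, "y": -1.8}, {"z": 3}, {"z": 2}, {"z": 0}, {"z": 0}]'

```text
$.steps[0]: bad value
```

```bash
cat >> h.py <<'E'
def plan(p=None,yaw=None):
    """shift in tool axes (cm) and turn to world point p / tool-x yaw (deg)"""
    s=observe(); M=rot(s['eef_rot']); e=np.array(s['eef_pos'])
    y0=np.degrees(np.arctan2(M[1,0],M[0,0]))
    print('t',round(s['time'],2),'eef',np.round(e,4),'yaw',round(y0,2),'zaxis',np.round(M[:,2],3),'F',np.round(s['contact_force'],1),'gap',round(s['finger_gap'],3),'ff',round(s['finger_force'],1))
    if p is not None: print('shift cm',np.round(M.T@(np.array(p)-e)*100,2))
    if yaw is not None: print('turn',round(-np.radians((yaw-y0+180)%360-180),3))
E
python3 - <<'E'
from h import *
plan([.59,.006,.107])
import rig; print([k for k in dir(rig) if 'off' in k.lower() or 'grip' in k.lower()])
ci=camera_info('wrist'); im,d=snapshot('wrist'); cv2.imwrite('pics/w1.png',im[:,:,::-1])
P=cloud(ci,d,True);hsv=cv2.cvtColor(im,cv2.COLOR_RGB2HSV)
m=(hsv[...,0]>18)&(hsv[...,0]<34)&(hsv[...,1]>110)&(d>0)&(abs(P[...,0]-.59)<.08)&(abs(P[...,1])<.08)
for a,b in [(.126,.136),(.096,.106)]:
    q=P[m&(P[...,2]>a)&(P[...,2]<b)]; print(len(q),np.round(np.median(q,0),4),cv2.minEnclosingCircle((q[:,:2]*1000).astype(np.float32)))
E
```

```text
t 0.95 eef [ 0.2416 -0.5765  0.2387] yaw 22.73 zaxis [ 0. -0. -1.] F [ 0.4  0.2 -0.4] gap 0.997 ff 0.0
shift cm [ 54.65 -40.25  13.17]
['grip_point_offset']
0 [nan nan nan] ((0.0, 0.0), 0.0)
0 [nan nan nan] ((0.0, 0.0), 0.0)
  return _methods._mean(a, axis=axis, dtype=dtype,
  ret = um.true_divide(
```

View pics/w1.png

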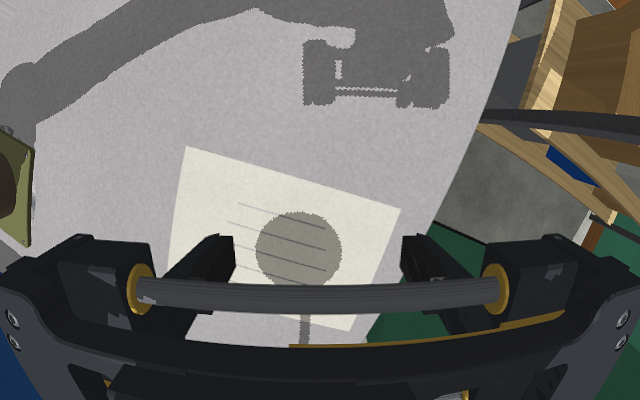

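The moves were refused, probably because every row needs all its keys. The wrist picture shows the fingertips at about (220,255) and (415,255).

>>> drive_tool --steps '[{"x": 2, "y": -1.5, "z": 0, "turn": 0, "grip": 0}, {"x": 3.6, "y": -2.7, "z": 0, "turn": 0, "grip": 0}, {"x": 3.6, "y": -2.7, "z": 0, "turn": 0, "grip": 0}, {"x": 3.6, "y": -2.7, "z": 0, "turn": 0, "grip": 0}, {"x": 3.6, "y": -2.7, "z": 0, "turn": 0, "grip": 0}, {"x": 3.6, "y": -2.7, "z": 0, "turn": 0, "grip": 0}, {"x": 3.6, "y": -2.7, "z": 0, "turn": 0, "grip": 0}, {"x": 3.6, "y": -2.7, "z": 0, "turn": 0, "grip": 0}, {"x": 3.6, "y": -2.7, "z": 0, "turn": 0, "grip": 0}, {"x": 3.6, "y": -2.7, "z": 0, "turn": 0, "grip": 0}]' --force 15

```text
time: 2.0
eef_pos: [0.46, -0.204, 0.239]
eef_rot: [0.0, 0.98, 0.197, 0.0]
contact_force: [0.8, -0.1, -0.2]
finger_gap: 1.003
finger_force: 0.0
```

>>> drive_tool --steps '[{"x": 3.6, "y": -2.7, "z": 0, "turn": 0, "grip": 0}, {"x": 3.6, "y": -2.7, "z": 0, "turn": 0, "grip": 0}, {"x": 3.6, "y": -2.7, "z": 0, "turn": 0, "grip": 0}, {"x": 3.6, "y": -2.6, "z": 0, "turn": 0, "grip": 0}, {"x": 3.0, "y": -2.0, "z": 0, "turn": 0, "grip": 0}, {"x": 2.8, "y": -1.8, "z": 0, "turn": 0, "grip": 0}, {"x": 0, "y": 0, "z": 2, "turn": 0, "grip": 0}, {"x": 0, "y": 0, "z": 1, "turn": 0, "grip": 0}, {"x": 0, "y": 0, "z": 0, "turn": 0, "grip": 0}, {"x": 0, "y": 0, "z": 0, "turn": 0, "grip": 0}]'

```text
time: 3.0
eef_pos: [0.589, 0.005, 0.2088]
eef_rot: [0.0, 0.981, 0.196, -0.0]
contact_force: [0.5, -0.5, 0.3]
finger_gap: 1.0
finger_force: 0.0
```

```bash
cat > cap.py <<'E'
from h import *
import rig; print(rig.grip_point_offset)
plan([.59,.006,.107])
ci=camera_info('wrist'); im,d=snapshot('wrist'); cv2.imwrite('pics/w2.png',im[:,:,::-1])
P=cloud(ci,d,True);hsv=cv2.cvtColor(im,cv2.COLOR_RGB2HSV)
m=(hsv[...,0]>18)&(hsv[...,0]<34)&(hsv[...,1]>110)&(d>0)&(abs(P[...,0]-.59)<.08)&(abs(P[...,1])<.08)
for a,b in [(.126,.136),(.096,.106)]:
    q=P[m&(P[...,2]>a)&(P[...,2]<b)]
    if len(q): print(len(q),np.round(np.median(q,0),4),cv2.minEnclosingCircle((q[:,:2]*1000).astype(np.float32)))
E
python3 cap.py
```

```text
0.0187
t 3.0 eef [0.589  0.005  0.2088] yaw 22.64 zaxis [-0.001 -0.001 -1.   ] F [ 0.5 -0.5  0.3] gap 1.0 ff 0.0
shift cm [ 0.14 -0.06 10.18]
516 [0.5902 0.0058 0.1306] ((589.3431396484375, 5.1801066398620605), 10.410983085632324)
2321 [0.5945 0.0082 0.1028] ((589.5386352539062, 5.797553539276123), 27.88386344909668)
```

>>> drive_tool --steps '[{"x": 0.1, "y": 0, "z": 2, "turn": 0, "grip": 90}, {"x": 0, "y": 0, "z": 3, "turn": 0, "grip": 90}, {"x": 0, "y": 0, "z": 3, "turn": 0, "grip": 90}, {"x": 0, "y": 0, "z": 1.5, "turn": 0, "grip": 90}, {"x": 0, "y": 0, "z": 0.8, "turn": 0, "grip": 90}, {"x": 0, "y": 0, "z": 0, "turn": 0, "grip": 90}, {"x": 0, "y": 0, "z": 0, "turn": 0, "grip": 255}, {"x": 0, "y": 0, "z": 0, "turn": 0, "grip": 255}, {"x": 0, "y": 0, "z": 0, "turn": 0, "grip": 255}, {"x": 0, "y": 0, "z": 0, "turn": 0, "grip": 255}]' --force 15

```text
time: 4.05
eef_pos: [0.5907, 0.0066, 0.1064]
eef_rot: [0.0, 0.98, 0.197, 0.001]
contact_force: [0.1, -0.2, -0.3]
finger_gap: 0.305
finger_force: 0.0
```

>>> drive_tool --steps '[{"x": 0, "y": 0, "z": 0, "turn": 0, "grip": 255}, {"x": 0, "y": 0, "z": 0, "turn": 0, "grip": 255}, {"x": 0, "y": 0, "z": 0, "turn": 0, "grip": 255}, {"x": 0, "y": 0, "z": -0.5, "turn": 0, "grip": 255}, {"x": 0, "y": 0, "z": -0.8, "turn": 0, "grip": 255}, {"x": 0, "y": 0, "z": -1, "turn": 0, "grip": 255}, {"x": 0, "y": 0, "z": -1.5, "turn": 0, "grip": 255}, {"x": 0, "y": 0, "z": -2, "turn": 0, "grip": 255}, {"x": 0, "y": 0, "z": -2, "turn": 0, "grip": 255}, {"x": 0, "y": 0, "z": 0, "turn": 0, "grip": 255}]'

```text
time: 5.05
eef_pos: [0.5924, 0.0068, 0.187]
eef_rot: [0.0, 0.98, 0.197, 0.003]
contact_force: [0.1, -0.0, -1.0]
finger_gap: 0.22
finger_force: 15.0
```

Run:
```python
from h import *
plan([.567,-.292,.184])
ci=camera_info('wrist'); im,d=snapshot('wrist'); cv2.imwrite('pics/w3.png',im[:,:,::-1])
```

```text
t 5.05 eef [0.5924 0.0068 0.187 ] yaw 22.72 zaxis [ 0.006  0.    -1.   ] F [ 0.1 -0.  -1. ] gap 0.22 ff 15.0
shift cm [-13.88  26.57   0.27]
```

View pics/w3.png

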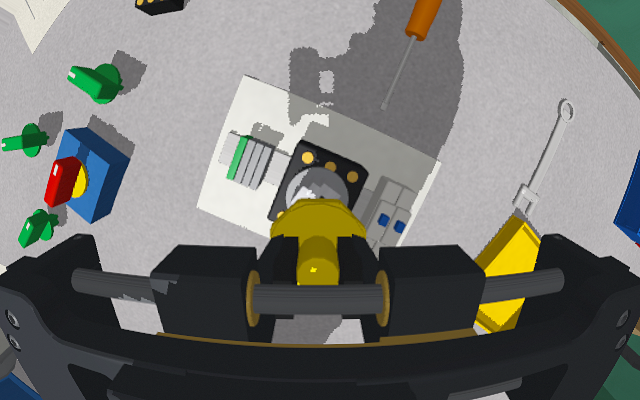

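The cap is in the fingers at (318,240) and the coupling is bare behind it at (315,185). Next I'll take the cap to the tray.

>>> drive_tool --steps '[{"x": -0.9, "y": 1.7, "z": 0, "turn": 0, "grip": 255}, {"x": -2, "y": 3.8, "z": 0, "turn": 0, "grip": 255}, {"x": -2, "y": 3.8, "z": 0, "turn": 0, "grip": 255}, {"x": -2, "y": 3.8, "z": 0, "turn": 0, "grip": 255}, {"x": -2, "y": 3.8, "z": 0, "turn": 0, "grip": 255}, {"x": -2, "y": 3.8, "z": 1, "turn": 0, "grip": 255}, {"x": -2, "y": 3.8, "z": 2, "turn": 0, "grip": 255}, {"x": -1, "y": 2.1, "z": 2, "turn": 0, "grip": 255}, {"x": 0, "y": 0, "z": 3, "turn": 0, "grip": 255}, {"x": 0, "y": 0, "z": 3, "turn": 0, "grip": 255}]'

```text
time: 6.1
eef_pos: [0.5639, -0.2938, 0.0719]
eef_rot: [0.0, 0.981, 0.196, -0.0]
contact_force: [0.3, 0.2, -0.2]
finger_gap: 0.221
finger_force: 15.0
```

>>> drive_tool --steps '[{"x": 0, "y": 0, "z": 2, "turn": 0, "grip": 255}, {"x": 0, "y": 0, "z": 1.5, "turn": 0, "grip": 255}, {"x": 0, "y": 0, "z": 1, "turn": 0, "grip": 255}, {"x": 0, "y": 0, "z": 0.5, "turn": 0, "grip": 255}, {"x": 0, "y": 0, "z": 0.3, "turn": 0, "grip": 255}, {"x": 0, "y": 0, "z": 0, "turn": 0, "grip": 255}, {"x": 0, "y": 0, "z": 0, "turn": 0, "grip": 120}, {"x": 0, "y": 0, "z": 0, "turn": 0, "grip": 120}, {"x": 0, "y": 0, "z": 0, "turn": 0, "grip": 120}, {"x": 0, "y": 0, "z": 0, "turn": 0, "grip": 120}]'

```text
time: 7.1
eef_pos: [0.5651, -0.2925, 0.0211]
eef_rot: [0.0, 0.98, 0.197, 0.0]
contact_force: [-0.3, 0.1, 0.1]
finger_gap: 0.527
finger_force: 0.0
```

Run:
```python
from h import *
plan([.515,.029,.28])
```

```text
t 7.1 eef [ 0.5651 -0.2925  0.0211] yaw 22.74 zaxis [ 0. -0. -1.] F [-0.3  0.1  0.1] gap 0.527 ff 0.0
shift cm [  7.81 -31.58 -25.9 ]
```

>>> drive_tool --steps '[{"x": 0, "y": 0, "z": -2, "turn": 0, "grip": 90}, {"x": 0, "y": 0, "z": -4, "turn": 0, "grip": 60}, {"x": 0, "y": 0, "z": -4, "turn": 0, "grip": 0}, {"x": 0.5, "y": -2, "z": -2, "turn": 0, "grip": 0}, {"x": 1.2, "y": -4.2, "z": 0, "turn": 0, "grip": 0}, {"x": 1.2, "y": -4.2, "z": 0, "turn": 0, "grip": 0}, {"x": 1.2, "y": -4.2, "z": 0, "turn": 0, "grip": 0}, {"x": 1.2, "y": -4.2, "z": 0, "turn": 0, "grip": 0}, {"x": 1.2, "y": -4.2, "z": 0, "turn": 0, "grip": 0}, {"x": 1.2, "y": -4.2, "z": 0, "turn": 0, "grip": 0}]'

```text
time: 8.1
eef_pos: [0.5306, -0.0101, 0.141]
eef_rot: [0.0, 0.98, 0.197, 0.0]
contact_force: [0.6, 0.9, -0.2]
finger_gap: 1.003
finger_force: 0.0
```

>>> drive_tool --steps '[{"x": 0.6, "y": -3.2, "z": 0.5, "turn": 0, "grip": 0}, {"x": 0, "y": 0, "z": 0.4, "turn": 0.12, "grip": 0}, {"x": 0, "y": 0, "z": 0, "turn": 0.12, "grip": 0}, {"x": 0, "y": 0, "z": 0, "turn": 0.12, "grip": 0}, {"x": 0, "y": 0, "z": 0, "turn": 0.12, "grip": 0}, {"x": 0, "y": 0, "z": 0, "turn": 0.12, "grip": 0}, {"x": 0, "y": 0, "z": 0, "turn": 0.01, "grip": 0}, {"x": 0, "y": 0, "z": 0, "turn": 0, "grip": 0}, {"x": 0, "y": 0, "z": 0, "turn": 0, "grip": 0}, {"x": 0, "y": 0, "z": 0, "turn": 0, "grip": 0}]'

```text
time: 9.1
eef_pos: [0.524, 0.02, 0.1317]
eef_rot: [-0.0, 0.994, -0.106, 0.0]
contact_force: [-0.1, 0.2, -1.4]
finger_gap: 1.002
finger_force: 0.0
```

Run:
```python
from h import *
plan()
ci=camera_info('wrist'); im,d=snapshot('wrist'); P=cloud(ci,d,True); np.savez('pics/w4.npz',im=im,d=d,P=P)
print(ci['eye'],[(np.round(r['centre'],1),round(r['score'],2)) for r in place_of('wrist','coupling_mouth')])
# rectified top view at mouth plane z=.098, 8 px/mm, world x right, y up
xs=np.arange(.559,.621,.000125);ys=np.arange(.036,-.026,-.000125)
X,Y=np.meshgrid(xs,ys);W=np.stack([X,Y,np.full_like(X,.098)],-1)-np.array(ci['eye'])
C=W@rot(ci['orientation']); r=np.hypot(C[...,0],C[...,1]);t=np.arctan2(r,C[...,2])
u=(C[...,0]/r*t*ci['fx']+ci['cx']).astype(np.float32);v=(C[...,1]/r*t*ci['fy']+ci['cy']).astype(np.float32)
o=cv2.remap(im,u,v,cv2.INTER_LINEAR); z=cv2.remap(P[...,2].astype(np.float32),u,v,0)
np.savez('pics/top.npz',o=o,z=z)
cv2.imwrite('pics/top.png',o[:,:,::-1])
g=(np.clip((z-.06)/.045,0,1)*255).astype(np.uint8)
cv2.imwrite('pics/both.png',cv2.resize(np.hstack([o[:,:,::-1],cv2.cvtColor(g,cv2.COLOR_GRAY2BGR)]),(800,400)))
q=P[(abs(P[...,2]-.098)<.004)&(abs(P[...,0]-.5895)<.03)&(abs(P[...,1]-.0055)<.03)]
print(len(q),np.median(q[:,2]),cv2.minEnclosingCircle((q[:,:2]*1000).astype(np.float32)))
```

```text
t 9.1 eef [0.524  0.02   0.1317] yaw -12.15 zaxis [ 0.  0. -1.] F [-0.1  0.2 -1.4] gap 1.002 ff 0.0
[0.58998216 0.00506286 0.27862371] [(array([316.4, 119.4]), 0.57)]
2878 0.09891264538514687 ((589.302734375, 5.36919641494751), 21.819381713867188)
```

View pics/both.png

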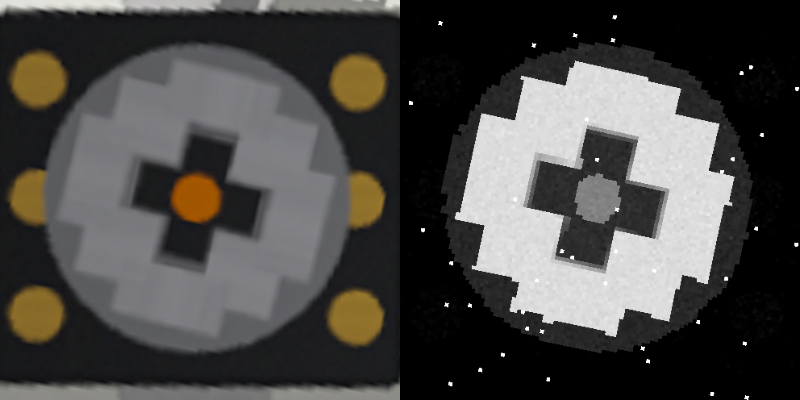

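The top view shows the bare cross slot, centred near (198,200) and tilted about -13°, with the orange plunger in the middle. I'll measure it.

Run:
```python
from h import *
from scipy.optimize import minimize
f=np.load('pics/top.npz'); z=cv2.medianBlur(f['z'],5)
n=z.shape[0]; Y,X=np.mgrid[0:n,0:n]; x=(X*.125+559)-589.6; y=36-Y*.125-5.3
low=((z<.094)&(np.hypot(x,y)<15)).astype(float)
ring=np.hypot(x,y)<15
def cost(p,L):
    a=np.radians(p[2]);c,s=np.cos(a),np.sin(a); u=c*(x-p[0])+s*(y-p[1]); v=-s*(x-p[0])+c*(y-p[1])
    w=lambda t,h:1/(1+np.exp((abs(t)-h)/.3))
    m=np.maximum(w(u,11.2)*w(v,4.2),w(u,4.2)*w(v,11.2)); return ((m-L)**2)[ring].mean()
gr=cv2.cvtColor(f['o'],cv2.COLOR_RGB2HSV); dark=((gr[...,2]<65)|(gr[...,1]>120)).astype(float)
for L in (low,dark):
  r=min((minimize(cost,[0,0,a],(L,),method='Nelder-Mead') for a in (-8,-13,-18)),key=lambda r:r.fun)
  print(r.fun,'centre',589.6+r.x[0],5.3+r.x[1],'yaw',r.x[2])
plan([.4976-.066*.977,.2815+.066*.212,.13])
```

```text
0.022972799730038712 centre 589.3378449669433 5.379498104952271 yaw -14.423143956587506
0.07928348783344866 centre 589.5334924679454 5.290320719087473 yaw -14.227044345690803
t 9.2 eef [0.524  0.02   0.1317] yaw -12.18 zaxis [ 0.  0. -1.] F [0.2 0.6 0.3] gap 1.003 ff 0.0
shift cm [-14.7  -25.01   0.17]
```

>>> drive_tool --steps '[{"x": -1, "y": -1.8, "z": 0, "turn": 0, "grip": 0}, {"x": -2, "y": -3.4, "z": 0, "turn": 0, "grip": 0}, {"x": -2, "y": -3.4, "z": 0, "turn": 0, "grip": 0}, {"x": -2, "y": -3.4, "z": 0, "turn": 0, "grip": 0}, {"x": -2, "y": -3.4, "z": 0, "turn": 0, "grip": 0}, {"x": -2, "y": -3.4, "z": 0, "turn": 0, "grip": 0}, {"x": -2, "y": -3.4, "z": 0, "turn": 0, "grip": 0}, {"x": -1.7, "y": -2.8, "z": 0, "turn": 0, "grip": 0}, {"x": 0, "y": 0, "z": 0, "turn": 0, "grip": 0}, {"x": 0, "y": 0, "z": 0, "turn": 0, "grip": 0}]'

```text
time: 10.2
eef_pos: [0.4329, 0.296, 0.1316]
eef_rot: [0.0, 0.994, -0.105, 0.0]
contact_force: [0.4, -0.7, -0.3]
finger_gap: 0.996
finger_force: 0.0
```

Run:
```python
from h import *
ci=camera_info('wrist'); im,d=snapshot('wrist'); cv2.imwrite('pics/w5.png',im[:,:,::-1])
P=cloud(ci,d,True);hsv=cv2.cvtColor(im,cv2.COLOR_RGB2HSV).astype(int)
near=(d>0)&(abs(P[...,0]-.498)<.07)&(abs(P[...,1]-.281)<.07)
red=near&((hsv[...,0]<8)|(hsv[...,0]>172))&(hsv[...,1]>120)
q=P[red&(P[...,2]>.083)&(P[...,2]<.093)]; print(len(q),np.median(q[:,2]),cv2.minAreaRect((q[:,:2]*1000).astype(np.float32)))
q=q[:,:2]-q[:,:2].mean(0); w=np.linalg.eigh(q.T@q)[1][:,1]; print('pca yaw',np.degrees(np.arctan(w[1]/w[0])))
b=near&(hsv[...,0]>100)&(hsv[...,0]<130)&(hsv[...,1]>110)&(abs(P[...,2]-.045)<.005)
q=P[b];print(len(q),cv2.minAreaRect((q[:,:2]*1000).astype(np.float32)))
plan([.498,.2815,.064],-12.5)
```

```text
2257 0.08770285751796614 ((497.62890625, 280.71490478515625), (17.29378318786621, 54.903194427490234), 76.68492126464844)
pca yaw -13.26694145889111
8255 ((498.4757080078125, 279.5611877441406), (85.3162841796875, 85.03287506103516), 79.24214172363281)
t 10.25 eef [0.4335 0.2946 0.1317] yaw -12.24 zaxis [ 0.    -0.001 -1.   ] F [-0.4 -0.3  0.7] gap 0.999 ff 0.0
shift cm [ 6.58 -0.1   6.77]
turn 0.005
```

>>> drive_tool --steps '[{"x": 1.5, "y": 0, "z": 0, "turn": 0.02, "grip": 60}, {"x": 2.5, "y": 0, "z": 0, "turn": 0, "grip": 60}, {"x": 2.5, "y": 0, "z": 1, "turn": 0, "grip": 60}, {"x": 0.1, "y": 0, "z": 2, "turn": 0, "grip": 60}, {"x": 0, "y": 0, "z": 2, "turn": 0, "grip": 60}, {"x": 0, "y": 0, "z": 1.4, "turn": 0, "grip": 60}, {"x": 0, "y": 0, "z": 0.9, "turn": 0, "grip": 60}, {"x": 0, "y": 0, "z": 0, "turn": 0, "grip": 60}, {"x": 0, "y": 0, "z": 0, "turn": 0, "grip": 60}, {"x": 0, "y": 0, "z": 0, "turn": 0, "grip": 255}]' --force 40

```text
time: 11.25
eef_pos: [0.498, 0.2807, 0.0595]
eef_rot: [-0.0, 0.993, -0.116, 0.001]
contact_force: [0.2, 0.0, -0.5]
finger_gap: 0.7
finger_force: 0.0
```

>>> drive_tool --steps '[{"x": 0, "y": 0, "z": 0, "turn": 0, "grip": 255}, {"x": 0, "y": 0, "z": 0, "turn": 0, "grip": 255}, {"x": 0, "y": 0, "z": 0, "turn": 0, "grip": 255}, {"x": 0, "y": 0, "z": 0, "turn": 0, "grip": 255}, {"x": 0, "y": 0, "z": 0, "turn": 0, "grip": 255}, {"x": 0, "y": 0, "z": 0, "turn": 0, "grip": 255}, {"x": 0, "y": 0, "z": 0, "turn": 0, "grip": 255}, {"x": 0, "y": 0, "z": 0, "turn": 0, "grip": 255}, {"x": 0, "y": 0, "z": -0.5, "turn": 0, "grip": 255}, {"x": 0, "y": 0, "z": -1, "turn": 0, "grip": 255}]'

```text
time: 12.25
eef_pos: [0.4968, 0.28, 0.0735]
eef_rot: [0.001, 0.993, -0.116, -0.001]
contact_force: [-1.1, -0.7, -1.4]
finger_gap: 0.199
finger_force: 40.0
```

Run:
```python
from h import *
plan([.5894,.0053,.15],-14.3)
```

```text
t 12.25 eef [0.4968 0.28   0.0735] yaw -13.37 zaxis [-0.002 -0.001 -1.   ] F [-1.1 -0.7 -1.4] gap 0.199 ff 40.0
shift cm [15.35 24.6  -7.64]
turn 0.016
```

>>> drive_tool --steps '[{"x": 0, "y": 0, "z": -2, "turn": 0, "grip": 255}, {"x": 0, "y": 0, "z": -3, "turn": 0, "grip": 255}, {"x": 0, "y": 0, "z": -3, "turn": 0, "grip": 255}, {"x": 1, "y": 1.6, "z": -1, "turn": 0.016, "grip": 255}, {"x": 2, "y": 3.2, "z": 0, "turn": 0, "grip": 255}, {"x": 2, "y": 3.2, "z": 0, "turn": 0, "grip": 255}, {"x": 2, "y": 3.2, "z": 0, "turn": 0, "grip": 255}, {"x": 2, "y": 3.2, "z": 0, "turn": 0, "grip": 255}, {"x": 2, "y": 3.2, "z": 0, "turn": 0, "grip": 255}, {"x": 2, "y": 3.2, "z": 0, "turn": 0, "grip": 255}]'

```text
time: 13.25
eef_pos: [0.572, 0.0434, 0.1633]
eef_rot: [0.001, 0.992, -0.125, -0.001]
contact_force: [0.6, -0.0, -1.0]
finger_gap: 0.201
finger_force: 40.0
```

>>> drive_tool --steps '[{"x": 1.5, "y": 2.5, "z": 0, "turn": 0, "grip": 255}, {"x": 0.8, "y": 1.3, "z": 0, "turn": 0, "grip": 255}, {"x": 0, "y": 0, "z": 0, "turn": 0, "grip": 255}, {"x": 0, "y": 0, "z": 0, "turn": 0, "grip": 255}, {"x": 0, "y": 0, "z": 0, "turn": 0, "grip": 255}, {"x": 0, "y": 0, "z": 0, "turn": 0, "grip": 255}, {"x": 0, "y": 0, "z": 0, "turn": 0, "grip": 255}, {"x": 0, "y": 0, "z": 0, "turn": 0, "grip": 255}, {"x": 0, "y": 0, "z": 0, "turn": 0, "grip": 255}, {"x": 0, "y": 0, "z": 0, "turn": 0, "grip": 255}]'

```text
time: 14.25
eef_pos: [0.5854, 0.0046, 0.1637]
eef_rot: [0.0, 0.992, -0.124, 0.0]
contact_force: [0.2, -0.2, -1.0]
finger_gap: 0.198
finger_force: 40.0
```

Run:
```python
from h import *
plan([.5894,.0053,.13],-14.3); plan();plan()
a=[]
for c in ['scene','side']:
    ci=camera_info(c); im,d=snapshot(c); P=cloud(ci,d); hsv=cv2.cvtColor(im,cv2.COLOR_RGB2HSV).astype(int)
    a.append(cv2.resize(im[120:240,250:390],None,fx=2.8,fy=2.8)) 
    near=(d>0)&(abs(P[...,0]-.59)<.07)&(abs(P[...,1])<.07)
    yel=near&(hsv[...,0]>18)&(hsv[...,0]<34)&(hsv[...,1]>100)&(P[...,2]>.13)
    q=P[yel]; print(c,len(q),np.round(np.percentile(q[:,2],[2,98]),4),cv2.minEnclosingCircle((q[:,:2]*1000).astype(np.float32)))
    r=near&((hsv[...,0]<8)|(hsv[...,0]>172))&(hsv[...,1]>120)&(P[...,2]>.13)
    q=P[r]; print(len(q),cv2.minAreaRect((q[:,:2]*1000).astype(np.float32)) if len(q) else '')
    s=(d>0)&(abs(P[...,0]-.59)<.02)&(abs(P[...,1])<.025)&(P[...,2]>.104)&(P[...,2]<.138)
    q=P[s]; print('stem',len(q),np.round(q.mean(0),4) if len(q) else '')
cv2.imwrite('pics/chk.png',np.hstack(a)[:,:,::-1])
```

```text
t 14.25 eef [0.5854 0.0046 0.1637] yaw -14.28 zaxis [ 0. -0. -1.] F [ 0.2 -0.2 -1. ] gap 0.198 ff 40.0
shift cm [ 0.37 -0.17  3.37]
turn 0.0
t 14.25 eef [0.5854 0.0046 0.1637] yaw -14.28 zaxis [ 0. -0. -1.] F [ 0.2 -0.2 -1. ] gap 0.198 ff 40.0
t 14.25 eef [0.5854 0.0046 0.1637] yaw -14.28 zaxis [ 0. -0. -1.] F [ 0.2 -0.2 -1. ] gap 0.198 ff 40.0
scene 168 [0.1413 0.4785] ((584.21630859375, 12.907376289367676), 51.66948699951172)
201 ((607.7064819335938, 2.7496185302734375), (55.49815368652344, 25.295881271362305), 27.159595489501953)
stem 32 [0.5921 0.0071 0.1297]
side 121 [0.1514 0.2575] ((562.5499877929688, 13.02095890045166), 39.88667678833008)
193 ((572.2982177734375, 7.754717826843262), (19.18135643005371, 38.891334533691406), 66.44206237792969)
stem 53 [0.5807 0.0087 0.1303]
```

View pics/chk.png

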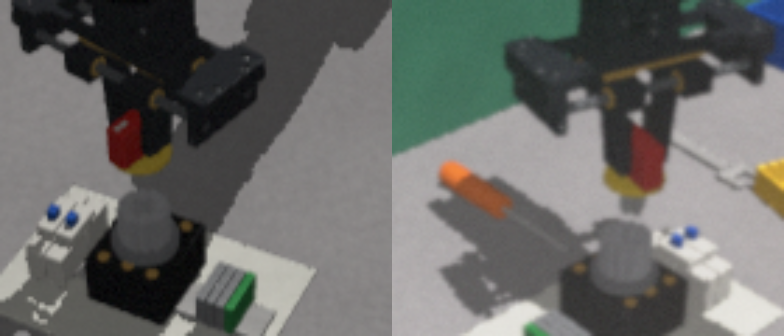

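The handle hangs upright in the fingers just above the coupling, at (140,160) in the scene crop and (630,185) in the side crop. I'll correct the sideways offset and come down to just above the mouth.

>>> drive_tool --steps '[{"x": 0.2, "y": -0.1, "z": 0.5, "turn": 0, "grip": 255}, {"x": 0.2, "y": -0.05, "z": 0.7, "turn": 0, "grip": 255}, {"x": 0, "y": 0, "z": 0.6, "turn": 0, "grip": 255}, {"x": 0, "y": 0, "z": 0, "turn": 0, "grip": 255}, {"x": 0, "y": 0, "z": 0, "turn": 0, "grip": 255}, {"x": 0, "y": 0, "z": 0, "turn": 0, "grip": 255}, {"x": 0, "y": 0, "z": 0, "turn": 0, "grip": 255}, {"x": 0, "y": 0, "z": 0, "turn": 0, "grip": 255}, {"x": 0, "y": 0, "z": 0, "turn": 0, "grip": 255}, {"x": 0, "y": 0, "z": 0, "turn": 0, "grip": 255}]'

```text
time: 15.35
eef_pos: [0.5897, 0.005, 0.1458]
eef_rot: [0.0, 0.992, -0.124, 0.0]
contact_force: [0.0, 0.6, -1.7]
finger_gap: 0.199
finger_force: 40.0
```

Run:
```python
from h import *
e=[];
for i in range(8):
    s=observe(); e.append(s['eef_pos']); snapshot('side')
e=np.array(e); print(np.round(e.std(0)*1000,2)); m=e.mean(0); print(np.round(m,4))
M=rot(s['eef_rot']); print(np.round(M.T@(np.array([.5894,.0053,.1405])-m)*100,2)); plan()
# stem and flange seen by both cameras relative to collar top
for c in ['scene','side']:
    im,d=snapshot(c); P=cloud(camera_info(c),d)
    n=(d>0)&(abs(P[...,0]-.589)<.03)&(abs(P[...,1]-.005)<.03)
    for k,(a,b) in {'stem':(.106,.126),'collar':(.066,.094)}.items():
        q=P[n&(P[...,2]>a)&(P[...,2]<b)]; print(c,k,len(q),np.round(q.mean(0),4))
```

```text
[0.02 0.02 0.04]
[0.5896 0.005  0.1458]
[-0.03 -0.03  0.53]
t 15.75 eef [0.5896 0.005  0.1457] yaw -14.28 zaxis [ 0. -0. -1.] F [ 0.3 -0.3 -1.3] gap 0.199 ff 40.0
scene stem 27 [0.5963 0.0079 0.1126]
scene collar 243 [0.6016 0.0116 0.0775]
side stem 48 [0.5841 0.0092 0.1132]
side collar 244 [0.5781 0.0155 0.0795]
```

>>> drive_tool --steps '[{"x": 0, "y": -0.03, "z": 0.2, "turn": 0, "grip": 255}, {"x": 0, "y": 0, "z": 0.2, "turn": 0, "grip": 255}, {"x": 0, "y": 0, "z": 0.15, "turn": 0, "grip": 255}, {"x": 0, "y": 0, "z": 0.15, "turn": 0, "grip": 255}, {"x": 0, "y": 0, "z": 0.15, "turn": 0, "grip": 255}, {"x": 0, "y": 0, "z": 0.15, "turn": 0, "grip": 255}, {"x": 0, "y": 0, "z": 0, "turn": 0, "grip": 255}, {"x": 0, "y": 0, "z": 0, "turn": 0, "grip": 255}, {"x": 0, "y": 0, "z": 0, "turn": 0, "grip": 255}, {"x": 0, "y": 0, "z": 0, "turn": 0, "grip": 255}]'

```text
time: 16.85
eef_pos: [0.5897, 0.0053, 0.1358]
eef_rot: [0.0, 0.992, -0.124, 0.0]
contact_force: [-0.0, 0.0, -0.8]
finger_gap: 0.202
finger_force: 40.0
```

The stem went in without resistance. Continuing down.

>>> drive_tool --steps '[{"x": 0, "y": 0, "z": 0.3, "turn": 0, "grip": 255}, {"x": 0, "y": 0, "z": 0.3, "turn": 0, "grip": 255}, {"x": 0, "y": 0, "z": 0.3, "turn": 0, "grip": 255}, {"x": 0, "y": 0, "z": 0.3, "turn": 0, "grip": 255}, {"x": 0, "y": 0, "z": 0.3, "turn": 0, "grip": 255}, {"x": 0, "y": 0, "z": 0.2, "turn": 0, "grip": 255}, {"x": 0, "y": 0, "z": 0.2, "turn": 0, "grip": 255}, {"x": 0, "y": 0, "z": 0, "turn": 0, "grip": 255}, {"x": 0, "y": 0, "z": 0, "turn": 0, "grip": 255}, {"x": 0, "y": 0, "z": 0, "turn": 0, "grip": 255}]' --force 50

```text
time: 17.85
eef_pos: [0.5897, 0.0052, 0.1171]
eef_rot: [-0.0, 0.992, -0.124, 0.0]
contact_force: [-0.1, 0.3, 4.3]
finger_gap: 0.201
finger_force: 50.0
```

>>> drive_tool --steps '[{"x": 0, "y": 0, "z": 0.1, "turn": 0, "grip": 255}, {"x": 0, "y": 0, "z": 0.1, "turn": 0, "grip": 255}, {"x": 0, "y": 0, "z": 0.1, "turn": 0, "grip": 255}, {"x": 0, "y": 0, "z": 0.1, "turn": 0, "grip": 255}, {"x": 0, "y": 0, "z": 0.1, "turn": 0, "grip": 255}, {"x": 0, "y": 0, "z": 0, "turn": 0, "grip": 255}, {"x": 0, "y": 0, "z": 0, "turn": 0, "grip": 255}, {"x": 0, "y": 0, "z": 0, "turn": 0, "grip": 255}, {"x": 0, "y": 0, "z": 0, "turn": 0, "grip": 255}, {"x": 0, "y": 0, "z": 0, "turn": 0, "grip": 255}]'

```text
time: 18.85
eef_pos: [0.5898, 0.0052, 0.1122]
eef_rot: [-0.0, 0.992, -0.124, 0.0]
contact_force: [-2.7, -0.1, 7.2]
finger_gap: 0.199
finger_force: 50.0
```

>>> drive_tool --steps '[{"x": 0, "y": 0, "z": 0.05, "turn": 0, "grip": 255}, {"x": 0, "y": 0, "z": 0.05, "turn": 0, "grip": 255}, {"x": 0, "y": 0, "z": 0, "turn": 0, "grip": 255}, {"x": 0, "y": 0, "z": 0, "turn": 0, "grip": 255}, {"x": 0, "y": 0, "z": 0, "turn": 0, "grip": 255}, {"x": 0, "y": 0, "z": 0, "turn": 0, "grip": 255}, {"x": 0, "y": 0, "z": 0, "turn": 0, "grip": 255}, {"x": 0, "y": 0, "z": 0, "turn": 0, "grip": 255}, {"x": 0, "y": 0, "z": 0, "turn": 0, "grip": 255}, {"x": 0, "y": 0, "z": 0, "turn": 0, "grip": 255}]'

```text
time: 19.85
eef_pos: [0.5898, 0.0052, 0.1118]
eef_rot: [-0.0, 0.992, -0.124, 0.0]
contact_force: [-3.4, -0.2, 11.2]
finger_gap: 0.197
finger_force: 50.0
```

>>> drive_tool --steps '[{"x": 0, "y": 0, "z": 0.05, "turn": 0, "grip": 255}, {"x": 0, "y": 0, "z": 0.05, "turn": 0, "grip": 255}, {"x": 0, "y": 0, "z": 0, "turn": 0, "grip": 255}, {"x": 0, "y": 0, "z": 0, "turn": 0, "grip": 255}, {"x": 0, "y": 0, "z": 0, "turn": 0, "grip": 255}, {"x": 0, "y": 0, "z": 0, "turn": 0, "grip": 255}, {"x": 0, "y": 0, "z": 0, "turn": 0, "grip": 255}, {"x": 0, "y": 0, "z": 0, "turn": 0, "grip": 255}, {"x": 0, "y": 0, "z": 0, "turn": 0, "grip": 255}, {"x": 0, "y": 0, "z": 0, "turn": 0, "grip": 255}]'

```text
time: 20.85
eef_pos: [0.5897, 0.0052, 0.1117]
eef_rot: [-0.0, 0.992, -0.124, 0.0]
contact_force: [-4.9, 0.4, 17.3]
finger_gap: 0.2
finger_force: 50.0
```

Run:
```python
from h import *
plan(); a=[]
for c,(x,y) in {'scene':(170,120),'side':(290,120)}.items():
    im,d=snapshot(c); a.append(cv2.resize(im[y:y+150,x:x+200],None,fx=2,fy=2,interpolation=2)); P=cloud(camera_info(c),d)
    hsv=cv2.cvtColor(im,cv2.COLOR_RGB2HSV); yel=(hsv[...,0]>18)&(hsv[...,0]<34)&(hsv[...,1]>100)&(d>0)&(abs(P[...,0]-.589)<.05)&(abs(P[...,1])<.04)&(P[...,2]>.08)&(P[...,2]<.12)
    print(c,yel.sum(),np.round(np.percentile(P[yel][:,2],[3,50,97]),4))
cv2.imwrite('pics/fin.png',np.hstack(a)[:,:,::-1])
```

```text
t 20.85 eef [0.5897 0.0052 0.1117] yaw -14.29 zaxis [ 0.001  0.    -1.   ] F [-4.9  0.4 17.3] gap 0.2 ff 50.0
scene 89 [0.095  0.1041 0.11  ]
side 71 [0.1    0.1035 0.1159]
```

View pics/fin.png

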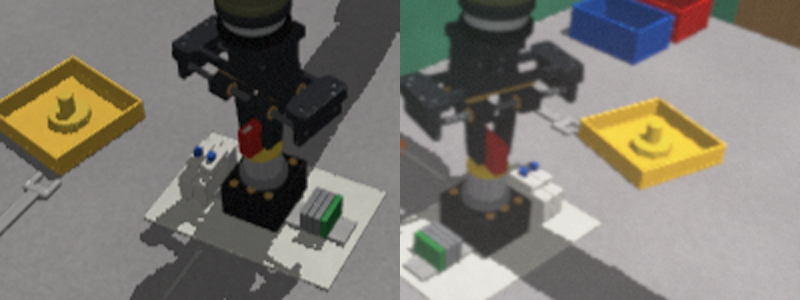

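The cap lies in the tray at (68,110). The handle's flange sits on the collar at (265,165), its top at z≈0.104, as it should be when home. The push is about 17 N against a hard stop, so I'll hand in.

```bash
python3 -c "from rig import *; print(hand_in())"
```

```text
the job is handed in; nothing more can be done
None
```

I handed the job in at about 21 s: the dust cap is in the yellow tray, and the red handle is meshed and fully home on the coupling, still gripped and pressed with about 17 N; I got no verdict back.

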